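# Set a telescopic bike prop to its mark and close its cam lever

### The arm

A 6-joint arm with a two-finger parallel gripper is mounted at the origin on the work surface. World frame = base frame: x ahead of the robot, y to its left, z up, the work surface at z = 0. Lengths are in m, angles in rad, forces in N, time in s.
With the tool pointing down it reaches from about 0.375 to 0.9 m from the base axis. Payload 3.1 kg.
Tool frame: the origin (TCP) lies where the fingers leave the gripper's body, on its centre line; the fingertips stand 73 mm ahead of it and the grasp point (between the pads) lies 54 mm ahead of it; z points along the fingers, y is the line along which they close (so a half turn about z gives the same grasp; the last joint's range is limited). The gripper opens to 85 mm and grips with 20 to 120 N. Pads are 22 mm wide; open, the fingers measure 114 mm over their backs; the gripper's body (76 mm by 85 mm) begins 54 mm behind the grasp point. The pads swing forward as they close: fully open they stand 13 mm farther back than shut.
Start: joints at [-1.417, 0.527, 1.433, -0, 1.181, -0.178], TCP at [0.204, -0.591, 0.304] pointing down, gripper open.
Joint ranges: [-3.08, 3.08], [-0.75, 2.2], [0.22, 2.44], [-1.43, 4.57], [0, 2.65], [-2.85, 2.85]. Speed limits (rad/s): [2.79, 2.79, 3.14, 3.14, 3.14, 3.14].

### API

Orientations are given as a unit quaternion [x, y, z, w].
In Python, from station import manip gives the robot as it stands.
- The arm moves only by the shell command python3 -m crank 'ROWS' [FORCE]. ROWS is JSON, a list of rows, each an object with "dp": the shift along the tool's x, y, z normalised to -1 to 1, where 1 is 50 cm, a list of three; "delta_rot": the turn, a rotation vector about the tool's x, y, z normalised to -1 to 1, where 1 is 2 pi rad, a list of three; "fingers": the opening, from -1 (shut) to 1 (fully open). A call has 1 to 12 rows; each row shifts and turns the commanded pose from where the row before left it, along the tool's axes as they then stand; what a row does not reach is not made up. A row lasts 1/12 s, in which the tool goes at most 41.7 mm and 7.16 degrees, less where a joint would pass 70% of its speed; a pose out of reach is approached as far as the arm can. A call with a number of a shift or a turn outside -1 to 1 is refused whole. A call with a gripper value outside its range is refused whole. The fingers move at their own pace and stop on an object; FORCE is the grip in N (left out, the last holds). Time passes only in rows, so rows that do not move let the fingers close. It gives the time, the measured TCP pose, the force, the opening and the grip force at its end, in the units of the state.
- manip.sense(): the state, without advancing time (a new reading comes with each control period).
- manip.snapshot(name): name is "side" or "top" or "wrist"; returns (picture, depth): 420x560x3 uint8, red, green, blue; 420x560 float32, m along the optical axis (not along the pixel's ray), 0 where there is no reading.
- manip.camera_model(name): a dict with "fx", "fy", "cx", "cy" (pixels), "origin" and "attitude" of the camera in the world. Camera axes: x right, y up, looking along -z (the intrinsics and any distortion apply to the point x, -y, -z); pixel columns grow to the right and rows downward; lengths in m; the calibration is good to about 2 mm. A picture is of the moment at which its call begins: read the wrist's pose just before it. camera_model takes no time and is no camera call; for the wrist camera it gives the pose at the moment of the call.
- manip.sign_off(): hands the job in; it is judged then, once.
The state is a dict: "t": time; "q": joint angles; "qd": joint speeds; "tau": joint torques, N m; "tcp_pos": TCP position; "tool_rot": TCP orientation; "force": force on the tool from outside, world axes, zero at the start; "ft_torque": the same for the moment, N m; "finger_gap": opening from 0.0 (shut) to 1.0 (fully open); "gripper_force": force on a finger pad.
Only numpy, scipy, OpenCV 4.12 (cv2) and the standard library are available. Lean on these libraries where they do the work, as an engineer would, in place of code of your own. Each camera call takes 0.05 s, during which the arm holds its last target. There are 200 camera calls.

### The job

Take the black handle of the telescopic bike prop clamped in the vise, draw its sprung leg out until the yellow pointer stands at the red clip on the scale, and, holding it there all the while, slide the orange cam lever along the handle until it is fully closed against the green end cap. The cam alone does not hold until its nut is tightened, so do not let go: finish still holding the black handle, leg still and at the mark. Leave the loose tools and parts on the bench where they are.

Things in the scene. Friction and masses are not known exactly. Their poses are not given: they have to be found in the camera images.
- grip: black handle of the sliding leg: a level bar 150 long, 16 x 16 in section; origin at its centre, 167 above the bench. y runs along the bar, z up, x along the leg INTO the tube: the leg is drawn out along -x (towards the robot) and the bar moves only so. Neck 14 thick under its middle; sides clear to 29 below its axis. Green end cap 30 x 26 fixed at y = 66 to 75.
- grip_free (a point): point on the bar's axis at y = -35 of the handle, in the half that is free of the cam lever: a place to take the handle from above with the fingers on its -x and +x sides
- leg (a joint): how far the leg is drawn out of the tube, m: 0 = fully in (its start), stop at 0.11. A return spring pulls it in with about 4 N at 0 and 7.5 N at 0.085; let go, it slides back in. The cam lever does not lock it.
- pointer (a point): tip of the small yellow pointer on the leg, on the handle's -y side, 36 from the leg's axis, 25 in front (-x) of the bar's axis and 41 below it; it travels with the leg along the white scale. Axes as the handle's.
- mark (a point): middle of the red clip on the white scale, the length mark, at the pointer's height: 12 long along the scale, 18 wide, 16 high, stuck fast, each time elsewhere, 30 to 85 out from the pointer's start. The leg is at the mark when pointer and clip's middle agree along the handle's x axis within half the clip (6).
- cam (a joint): cam lever's travel along the handle's +y, m: 0 to 0.005 = open (its start), 0.035 = closed, against the green end cap. It needs about 3 N and stays where it is left.
- cam_tab (a point): middle of the orange cam lever's upright tab, 24 above the bar's axis. The lever is a saddle astride the bar, 24 long along y, cheeks 8.5 to 18.5 either side of the bar's axis and 10 below to 10 above it, tab up to 35 above it. A finger beside the bar moving to +y pushes the cheeks' -y faces. At joint 0 it covers y = 6 to 30 of the bar, closed 41 to 65.
- vise: blue bench vise, fixed, jaws 100 long, top at 135, origin under the middle of its base, axes as the handle's. It grips the prop's 28 mm square aluminium tube along x, axis 122 above the bench; tube mouth with black 42 mm collar at x = -115, handle bar starts at x = -190, white scale 10 wide beside the leg at y = -46, x = -93 to -328, height 122.
- plug_a: bystander: spark plug lying flat, 68 long, 19 hexagon, white ceramic end, origin under the hexagon
- plug_b: bystander: a second, identical spark plug
- socket_wrench: bystander: chrome socket wrench lying flat, 200 long, 44 high at the socket end (local +x)
- screwdriver: bystander: red-handled screwdriver lying flat, about 200 long
- spanner: bystander: steel spanner lying flat, about 180 long
- parts_cup: bystander: green plastic cup, 80 across, 75 high
- oil_tin: bystander: yellow oil tin, 70 across, 130 high

How it is judged:
By the outcome, as a careful person would: the job done as asked, in the order asked, and still so for the second after the job is handed in, while the arm keeps its last pose, push and grip.
It also fails if it takes over 40 s, if anything falls off the work surface, if the arm or the gripper's body presses on something with over 40 N, if the wrist force passes 120 N, or if a joint passes its speed limit or range.

## Working session

There is one attempt and no reset: what is moved stays moved. The work goes in short steps, Python scripts to look and compute and a shell command to move; the robot and the scene stay as the last step left them, time stands still between calls to the robot, and variables do not carry over. Pictures are saved under pics/ and viewed, at most 10 in all, crops included, and the job is handed in when it is done.

```bash
mkdir -p pics; ls; python3 - <<'E'
from station import manip
import cv2,numpy as np
for n in("top","side"):
    p,d=manip.snapshot(n); cv2.imwrite(f"pics/{n}0.png",p[...,::-1]); np.save(f"pics/{n}0.npy",d); print(n,manip.camera_model(n))
print(manip.sense())
E
```

```text
pics
top {'fx': 542.1531366203236, 'fy': 542.1531366203236, 'cx': 273.16028175240467, 'cy': 220.98272308608608, 'origin': array([0.38531966, 0.00980519, 1.6572806 ]), 'attitude': array([-0.04018672,  0.03662471,  0.70774205, -0.70437551])}
side {'fx': 482.6463003066074, 'fy': 482.6463003066074, 'cx': 273.87549879685133, 'cy': 214.61071881290894, 'origin': array([-0.11381482,  1.1153585 ,  1.04545293]), 'attitude': array([-0.11735316,  0.44791371,  0.85273538, -0.24175178])}
{'t': 0.1, 'q': array([-1.41753764e+00,  5.28380628e-01,  1.43375772e+00,  1.31182981e-05,
        1.18147452e+00, -1.78502828e-01]), 'qd': array([-0.00075393, -0.00119834, -0.0028108 ,  0.00066359,  0.00132402,
       -0.00056192]), 'tau': array([-3.42515777e-04, -4.43304563e+01, -1.78586751e+01, -2.67773839e-04,
        3.90495712e-03,  7.12600155e-06]), 'tcp_pos': array([ 0.20351766, -0.59039576,  0.30303203]), 'tool_rot': array([ 9.86273215e-01,  1.65118518e-01,  1.88146358e-05, -1.00995224e-03]), 'force': array([-0.08738414, -0.3605553 ,  0.30482135]), 'ft_torque': array([-0.01070757, -0.01127623,  0.00923187]), 'gripper_force': 0.0, 'finger_gap': 1.0013909584605005}
```

View pics/top0.png

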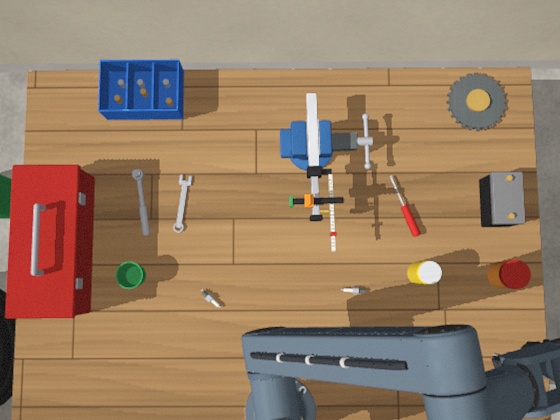

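View pics/side0.png

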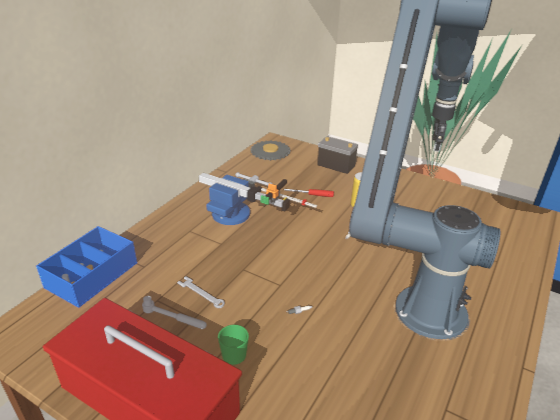

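The top view shows the handle at about (315,200), with the green cap on its left at (293,201), the orange lever at about (308,201), and the scale at (333,175–250) with a red clip near (333,234). I'll zoom in and measure.

```bash
cat > h.py <<'E'
import numpy as np,cv2
from scipy.spatial.transform import Rotation as R
def world(m,u,v,d):
    u,v,d=map(np.asarray,(u,v,d))
    c=np.stack([(u-m["cx"])/m["fx"]*d,-(v-m["cy"])/m["fy"]*d,-d],-1)
    return R.from_quat(m["attitude"]).apply(c.reshape(-1,3))+m["origin"]
def plane(m,u,v,z):
    a=world(m,u,v,np.ones(np.size(u))); o=m["origin"]; r=a-o
    return o+r*((z-o[2])/r[:,2])[:,None]
def masks(p):
    h=cv2.cvtColor(p,cv2.COLOR_RGB2HSV).astype(int);H,S,V=h[...,0],h[...,1],h[...,2]
    return dict(red=((H<5)|(H>174))&(S>170)&(V>90),orange=(H>=8)&(H<17)&(S>210)&(V>150),yellow=(H>=22)&(H<33)&(S>170)&(V>120),
      green=(H>=50)&(H<85)&(S>120)&(V>60),black=(V<45),white=(S<40)&(V>190))
E
python3 - <<'E'
from h import *
from station import manip
m=manip.camera_model("top");p=cv2.imread("pics/top0.png")[...,::-1].copy();d=np.load("pics/top0.npy")
cv2.imwrite("pics/crop0.png",cv2.resize(p[150:265,265:365,::-1],None,fx=5,fy=5,interpolation=cv2.INTER_CUBIC))
for k,M in masks(p).items():
    n,L,st,c=cv2.connectedComponentsWithStats(M[150:265,265:365].astype(np.uint8))
    for i in range(1,n):
        if st[i,4]<3: continue
        v,u=np.nonzero(L==i);v=v+150;u=u+265
        P=world(m,u,v,d[v,u]);print(k,st[i,4],np.round([u.mean(),v.mean()],1),np.round(np.median(P,0),4),np.round(np.ptp(P,0),3))
E
```

```text
red 17 [333.3 233.4] [ 0.5168 -0.1519  0.1298] [0.135 0.17  1.534]
yellow 8 [323.5 211. ] [ 0.5801 -0.1258  0.127 ] [0.001 0.02  0.009]
green 29 [290.9 201.2] [ 0.6016 -0.0324  0.1797] [0.026 0.006 0.027]
black 3 [311. 167.] [ 0.704  -0.091   0.1441] [0.001 0.006 0.006]
black 26 [323.5 171.4] [ 0.6936 -0.128   0.1289] [0.012 0.021 0.033]
black 23 [312.3 175.3] [ 0.682  -0.0914  0.1345] [0.009 0.038 0.03 ]
black 4 [293.2 199.8] [ 0.6062 -0.0382  0.176 ] [0.007 0.003 0.008]
black 41 [317.5 200.7] [ 0.6026 -0.1069  0.1731] [0.013 0.022 0.032]
black 10 [298.5 203. ] [ 0.597  -0.0533  0.1729] [0.001 0.025 0.01 ]
black 10 [331.5 202. ] [ 0.5995 -0.1448  0.1709] [0.001 0.025 0.009]
black 3 [320.  215.3] [ 0.5675 -0.1152  0.1375] [0.003 0.005 0.005]
black 9 [314.4 219.8] [ 0.5554 -0.101   0.1205] [0.002 0.017 0.018]
white 163 [313.3 157.2] [ 0.7351 -0.0978  0.1352] [0.047 0.029 0.016]
white 68 [330.3 181.9] [ 0.666  -0.1487  0.1233] [0.066 0.013 0.139]
white 106 [314.2 185.3] [ 0.6554 -0.1     0.1314] [0.055 0.02  0.187]
white 112 [331.8 217.6] [ 0.5644 -0.1506  0.1237] [0.216 0.168 1.664]
white 48 [315.4 209.8] [ 0.5831 -0.102   0.1321] [0.024 0.015 0.137]
white 55 [332.8 243. ] [ 0.4919 -0.1528  0.1226] [0.047 0.019 0.136]
```

View pics/crop0.png

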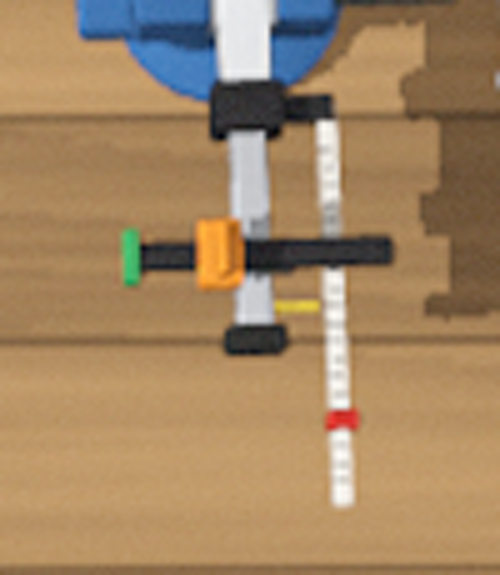

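The crop matches the spec: yaw is about 1.5°, the bar top is about 0.172 and the cap top 0.180. The clip is at about x=0.517 and the pointer at about x=0.578, so the draw is roughly 60 mm. I'll rotate the tool first, then translate.

```bash
python3 -m crank '[{"dp":[0,0,0],"delta_rot":[0,0,-0.0183],"fingers":1},{"dp":[0,0,0],"delta_rot":[0,0,-0.0183],"fingers":1},{"dp":[0,0,0],"delta_rot":[0,0,-0.0183],"fingers":1},{"dp":[0,0,0],"delta_rot":[0,0,-0.0183],"fingers":1},{"dp":[0,0,0],"delta_rot":[0,0,-0.0183],"fingers":1},{"dp":[0,0,0],"delta_rot":[0,0,-0.0183],"fingers":1},{"dp":[0,0,0],"delta_rot":[0,0,-0.0183],"fingers":1},{"dp":[0,0,0],"delta_rot":[0,0,-0.0183],"fingers":1},{"dp":[0,0,0],"delta_rot":[0,0,-0.0183],"fingers":1},{"dp":[0,0,0],"delta_rot":[0,0,-0.0183],"fingers":1},{"dp":[0,0,0],"delta_rot":[0,0,-0.0183],"fingers":1}]' 
python3 -m crank '[{"dp":[0.055,0.051,0],"delta_rot":[0,0,0],"fingers":1},{"dp":[0.055,0.051,0],"delta_rot":[0,0,0],"fingers":1},{"dp":[0.055,0.051,0],"delta_rot":[0,0,0],"fingers":1},{"dp":[0.055,0.051,0],"delta_rot":[0,0,0],"fingers":1},{"dp":[0.055,0.051,0],"delta_rot":[0,0,0],"fingers":1},{"dp":[0.055,0.051,0],"delta_rot":[0,0,0],"fingers":1},{"dp":[0.055,0.051,0],"delta_rot":[0,0,0],"fingers":1},{"dp":[0.055,0.051,0],"delta_rot":[0,0,0],"fingers":1},{"dp":[0,0,0],"delta_rot":[0,0,0],"fingers":1}]'
```

```text
t: 1.02
tcp_pos: [0.2035, -0.5905, 0.3033]
tool_rot: [0.696, 0.718, 0.0, -0.001]
force: [-0.4, -0.4, 0.5]
finger_gap: 1.001
gripper_force: 0.0
t: 1.77
tcp_pos: [0.4047, -0.36, 0.3035]
tool_rot: [0.696, 0.718, 0.002, -0.001]
force: [0.1, -0.7, 0.3]
finger_gap: 1.0
gripper_force: 0.0
```

```bash
python3 -m crank '[{"dp":[0.054,0.05,0],"delta_rot":[0,0,0],"fingers":1},{"dp":[0.054,0.05,0],"delta_rot":[0,0,0],"fingers":1},{"dp":[0.054,0.05,0],"delta_rot":[0,0,0],"fingers":1},{"dp":[0.054,0.05,0],"delta_rot":[0,0,0],"fingers":1},{"dp":[0.054,0.05,0],"delta_rot":[0,0,0],"fingers":1},{"dp":[0.054,0.05,0],"delta_rot":[0,0,0],"fingers":1},{"dp":[0.054,0.05,0],"delta_rot":[0,0,0],"fingers":1},{"dp":[0.054,0.05,0],"delta_rot":[0,0,0],"fingers":1},{"dp":[0,0,0],"delta_rot":[0,0,0],"fingers":1},{"dp":[0,0,0],"delta_rot":[0,0,0],"fingers":1}]'
python3 - <<'E'
from h import *
from station import manip
m=manip.camera_model("wrist");print(m)
p,d=manip.snapshot("wrist");cv2.imwrite("pics/w1.png",p[...,::-1]);np.save("pics/w1.npy",d)
np.save("pics/w1m.npy",m,allow_pickle=True)
for k,M in masks(p).items():
    n,L,st,c=cv2.connectedComponentsWithStats(M.astype(np.uint8))
    for i in range(1,n):
        if st[i,4]<60: continue
        v,u=np.nonzero(L==i);P=world(m,u,v,d[v,u]);print(k,st[i,4],np.round([u.mean(),v.mean()],1),np.round(np.median(P,0),4),np.round(np.ptp(P,0),3))
E
```

```text
t: 2.6
tcp_pos: [0.5969, -0.1431, 0.3033]
tool_rot: [0.697, 0.717, -0.0, -0.0]
force: [-0.6, 0.2, 0.0]
finger_gap: 1.003
gripper_force: 0.0
{'fx': 321.13104010679325, 'fy': 321.13104010679325, 'cx': 276.36767224528916, 'cy': 212.80595602755417, 'origin': array([ 0.59598254, -0.07027017,  0.37304857]), 'attitude': array([-0.1423417 , -0.00130937,  0.0149566 ,  0.98970371])}
red 351 [176.6 219.1] [ 0.5184 -0.1495  0.1294] [0.084 0.089 0.255]
red 450 [266.6 359.8] [ 0.5941 -0.3788  0.0188] [0.064 0.32  0.365]
green 1039 [293.9  45.5] [ 0.604  -0.0318  0.1793] [0.029 0.044 0.213]
black 408 [294.5  71.5] [ 0.6062 -0.0405  0.1743] [0.016 0.035 0.203]
black 1854 [403.5 176.8] [ 0.6912 -0.1107  0.1388] [0.114 0.078 0.267]
black 280 [238.6 163.7] [ 0.5695 -0.1037  0.1382] [0.039 0.049 0.256]
black 1579 [291.  206.9] [ 0.6066 -0.1138  0.1745] [0.019 0.104 0.202]
black 1615 [164.3 308.6] [ 0.5553 -0.1404  0.2659] [0.043 0.083 0.128]
black 1558 [387.2 307.6] [ 0.6406 -0.1385  0.2644] [0.045 0.081 0.129]
black 3214 [ 45.5 386.7] [ 0.5366 -0.1388  0.3007] [0.071 0.086 0.086]
black 2482 [517.3 390.
[... 401 characters left out ...]
ite 1777 [355.8 160. ] [ 0.6559 -0.0982  0.1316] [0.085 0.038 0.256]
white 366 [ 72.5 235.9] [ 0.358  -0.2139  0.0148] [0.03  0.062 0.022]
white 664 [142.8 216.4] [ 0.4879 -0.1497  0.1237] [0.19  0.129 0.374]
white 1210 [230.9 216.6] [ 0.5595 -0.1478  0.1236] [0.109 0.126 0.376]
white 741 [360.1 217.2] [ 0.6664 -0.145   0.1236] [0.138 0.122 0.374]
white 637 [148.  292.7] [ 0.5511 -0.1322  0.2704] [0.048 0.066 0.125]
white 641 [405.1 293.3] [ 0.6442 -0.1294  0.2701] [0.051 0.063 0.125]
white 1531 [483.2 306.7] [ 0.8052 -0.2558  0.0745] [0.286 0.205 0.308]
white 136 [338.7 339.9] [ 0.6861 -0.3469  0.0146] [0.039 0.018 0.006]
white 133 [296.6 352.9] [ 0.6318 -0.3694  0.0149] [0.038 0.02  0.005]
```

View pics/w1.png

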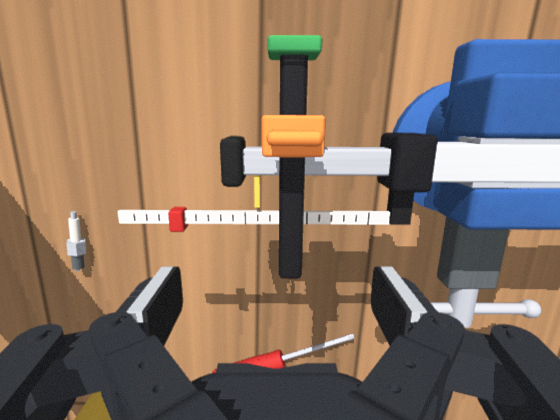

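The wrist view shows the pointer at (257,192), the clip at (177,219), and the bar running from (294,60) to (290,277). I'll measure the draw and the offsets.

```bash
cat >> h.py <<'E'
def rng(M,box):
    v,u=np.nonzero(M[box[1]:box[3],box[0]:box[2]]);return u+box[0],v+box[1]
EX=np.array([np.cos(.0262),np.sin(.0262)])
E
python3 - <<'E'
from h import *
m=np.load("pics/w1m.npy",allow_pickle=True).item();p=cv2.imread("pics/w1.png")[...,::-1].copy()
K=masks(p)
def edges(M,v0,v1,a,b,z,n):
    for v in range(v0,v1,4):
        u=np.nonzero(M[v,a:b])[0]+a
        if len(u): 
            P=plane(m,[u.min()-.5,u.max()+.5],[v,v],z); print(n,v,u.min(),u.max(),np.round(P[:,:2],4).tolist(),"s",np.round(P[:,:2].mean(0)@EX,4))
edges(K["yellow"],175,210,245,270,.127,"ptr")
edges(K["red"],206,233,160,195,.130,"clip")
edges(cv2.cvtColor(p,cv2.COLOR_RGB2GRAY)<60,230,279,270,312,.175,"bar")
edges(K["green"],38,56,255,330,.180,"cap")
u,v=rng(K["orange"],(250,100,340,170));print(u.min(),u.max(),v.min(),v.max(),plane(m,[290],[155],.177))
E
```

```text
clip 210 171 183 [[0.5143, -0.1419], [0.5246, -0.1416]] s 0.5156
clip 214 169 182 [[0.5126, -0.1452], [0.5236, -0.1449]] s 0.5141
clip 218 169 183 [[0.5123, -0.1485], [0.5242, -0.1482]] s 0.5142
clip 222 170 183 [[0.5129, -0.1518], [0.5241, -0.1515]] s 0.5143
clip 226 170 186 [[0.5127, -0.1552], [0.5263, -0.1548]] s 0.5153
clip 230 170 183 [[0.5125, -0.1586], [0.5237, -0.1583]] s 0.5138
bar 230 279 302 [[0.5991, -0.1401], [0.6148, -0.1396]] s 0.6031
bar 234 279 301 [[0.5992, -0.1428], [0.6143, -0.1424]] s 0.6028
bar 238 279 301 [[0.5993, -0.1456], [0.6144, -0.1452]] s 0.6029
bar 242 279 301 [[0.5994, -0.1485], [0.6146, -0.148]] s 0.6029
bar 246 279 301 [[0.5995, -0.1513], [0.6147, -0.1508]] s 0.6029
bar 250 279 301 [[0.5996, -0.1542], [0.6149, -0.1537]] s 0.603
bar 254 279 301 [[0.5997, -0.157], [0.615, -0.1566]] s 0.603
bar 258 279 301 [[0.5998, -0.1599], [0.6152, -0.1595]] s 0.6031
bar 262 279 301 [[0.5999, -0.1629], [0.6153, -0.1624]] s 0.6031
bar 266 279 301 [[0.6, -0.1658], [0.6155, -0.1653]] s 0.6032
bar 270 279 301 [[0.6001, -0.1688], [0.6156, -0.1683]] s 0.6032
bar 274 279 301 [[0.6001, -0.1718], [0.6158, -0.1713]] s 0.6033
bar 278 289 297 [[0.6071, -0.1746], [0.6132, -0.1744]] s 0.6054
cap 38 269 320 [[0.5902, -0.0287], [0.6182, -0.0279]] s 0.6032
cap 42 268 320 [[0.5897, -0.0307], [0.6184, -0.0298]] s 0.603
cap 46 268 320 [[0.5897, -0.0326], [0.6185, -0.0318]] s 0.6031
cap 50 269 320 [[0.5903, -0.0346], [0.6186, -0.0337]] s 0.6034
cap 54 269 317 [[0.5903, -0.0366], [0.6171, -0.0358]] s 0.6026Traceback (most recent call last):
  File "<stdin>", line 13, in <module>
    return umr_minimum(a, axis, None, out, keepdims, initial, where)
ValueError: zero-size array to reduction operation minimum which has no identity
```

```bash
python3 -m crank '[{"dp":[0.0166,0.02,0],"delta_rot":[0,0,0],"fingers":1},{"dp":[0,0,0.0273],"delta_rot":[0,0,0],"fingers":1},{"dp":[0,0,0.0273],"delta_rot":[0,0,0],"fingers":1},{"dp":[0,0,0.0273],"delta_rot":[0,0,0],"fingers":1},{"dp":[0,0,0.0273],"delta_rot":[0,0,0],"fingers":1},{"dp":[0,0,0.0273],"delta_rot":[0,0,0],"fingers":1},{"dp":[0,0,0.0273],"delta_rot":[0,0,0],"fingers":1},{"dp":[0,0,0],"delta_rot":[0,0,0],"fingers":1}]' 25
python3 -m crank '[{"dp":[0,0,0],"delta_rot":[0,0,0],"fingers":-1},{"dp":[0,0,0],"delta_rot":[0,0,0],"fingers":-1},{"dp":[0,0,0],"delta_rot":[0,0,0],"fingers":-1},{"dp":[0,0,0],"delta_rot":[0,0,0],"fingers":-1},{"dp":[0,0,0],"delta_rot":[0,0,0],"fingers":-1},{"dp":[0,0,0],"delta_rot":[0,0,0],"fingers":-1},{"dp":[0,0,0],"delta_rot":[0,0,0],"fingers":-1},{"dp":[0,0,0],"delta_rot":[0,0,0],"fingers":-1},{"dp":[0,0,0],"delta_rot":[0,0,0],"fingers":-1},{"dp":[0,0,0],"delta_rot":[0,0,0],"fingers":-1}]' 25
```

```text
t: 3.32
tcp_pos: [0.6043, -0.1366, 0.2192]
tool_rot: [0.699, 0.715, -0.001, -0.003]
force: [-0.4, 0.4, -0.6]
finger_gap: 1.001
gripper_force: 0.0
t: 4.15
tcp_pos: [0.6061, -0.1361, 0.2228]
tool_rot: [0.698, 0.716, -0.0, 0.0]
force: [-1.5, 0.5, 6.4]
finger_gap: 0.179
gripper_force: 30.4
```

```bash
python3 -m crank '[{"dp":[0,-0.0127,0],"delta_rot":[0,0,0],"fingers":-1},{"dp":[0,-0.0127,0],"delta_rot":[0,0,0],"fingers":-1},{"dp":[0,-0.0127,0],"delta_rot":[0,0,0],"fingers":-1},{"dp":[0,-0.0127,0],"delta_rot":[0,0,0],"fingers":-1},{"dp":[0,-0.0127,0],"delta_rot":[0,0,0],"fingers":-1},{"dp":[0,-0.0127,0],"delta_rot":[0,0,0],"fingers":-1},{"dp":[0,-0.0127,0],"delta_rot":[0,0,0],"fingers":-1},{"dp":[0,-0.0127,0],"delta_rot":[0,0,0],"fingers":-1},{"dp":[0,-0.0127,0],"delta_rot":[0,0,0],"fingers":-1},{"dp":[0,-0.0127,0],"delta_rot":[0,0,0],"fingers":-1},{"dp":[0,0,0],"delta_rot":[0,0,0],"fingers":-1},{"dp":[0,0,0],"delta_rot":[0,0,0],"fingers":-1}]'
python3 - <<'E'
from h import *
from station import manip
m=manip.camera_model("wrist")
p,d=manip.snapshot("wrist");cv2.imwrite("pics/w2.png",p[...,::-1])
np.save("pics/w2m.npy",m,allow_pickle=True);print(manip.sense()["tcp_pos"])
E
```

```text
t: 5.15
tcp_pos: [0.5447, -0.1377, 0.2228]
tool_rot: [0.698, 0.716, 0.002, 0.003]
force: [5.5, 2.5, 1.6]
finger_gap: 0.178
gripper_force: 29.9
[ 0.54486952 -0.13769641  0.22275823]
```

View pics/w2.png

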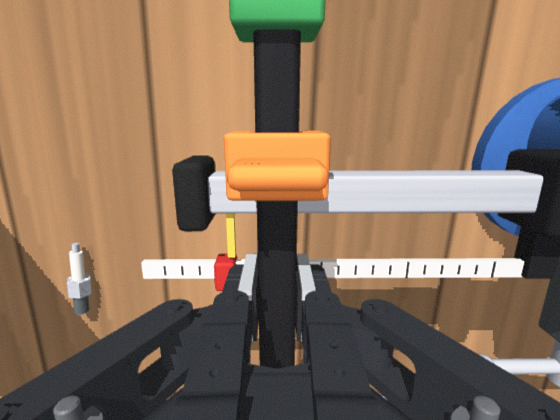

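The pointer at (231,248) is nearly at the clip (top face about 216–237, v 265). I'll measure the residual.

```bash
python3 - <<'E'
from h import *
m=np.load("pics/w2m.npy",allow_pickle=True).item();p=cv2.imread("pics/w2.png")[...,::-1].copy()
h=cv2.cvtColor(p,cv2.COLOR_RGB2HSV).astype(int)
Y=(h[...,0]>18)&(h[...,0]<33)&(h[...,1]>190);Rd=((h[...,0]<6)|(h[...,0]>172))&(h[...,1]>170)
for v in range(215,260,6):
    u=np.nonzero(Y[v,215:245])[0]+215
    if len(u):P=plane(m,[u.min()-.5,u.max()+.5],[v,v],.1275);print("p",v,u.min(),u.max(),np.round(P[:,:2]@EX,4),P[0,1])
for v in range(252,292,4):
    u=np.nonzero(Rd[v,200:250])[0]+200
    if len(u):P=plane(m,[u.min()-.5,u.max()+.5],[v,v],.13);print("c",v,u.min(),u.max(),h[v,u][::5,2].tolist(),np.round(P[:,:2]@EX,4),P[0,1])
E
```

```text
c 256 218 226 [187, 192] [0.5104 0.5153] -0.13810709221566853
c 260 217 234 [219, 221, 220, 201] [0.5097 0.5196] -0.14051282453693026
c 264 215 233 [242, 248, 249, 248] [0.5085 0.519 ] -0.14294927576968278
c 268 215 229 [223, 231, 228] [0.5083 0.5166] -0.14537971608598876
c 272 215 227 [220, 229, 228] [0.5082 0.5154] -0.14782899754891388
c 276 215 226 [220, 231, 228] [0.5081 0.5148] -0.15029734010016266
c 280 215 225 [221, 227, 193] [0.5079 0.5141] -0.15278496711812506
c 284 215 223 [217, 227] [0.5078 0.5128] -0.15529210548526434
c 288 216 222 [220, 228] [0.5082 0.5122] -0.1578067021357487
```

```bash
python3 - <<'E'
from h import *
m=np.load("pics/w2m.npy",allow_pickle=True).item();p=cv2.imread("pics/w2.png")[...,::-1].copy()
p=p.astype(int)
for f,ys,a,b,q in(("w2",(222,232,242,252),215,245,p),("w1",(182,190,198,204),248,268,cv2.imread("pics/w1.png")[...,::-1].astype(int))):
  m=np.load(f"pics/{f}m.npy",allow_pickle=True).item()
  for v in ys:
    s=q[v,a:b]; u=np.nonzero((s[:,0]>170)&(s[:,2]<60)&(s[:,1]>120))[0]+a
    print(f,v,u,(plane(m,[u.min()-.5,u.max()+.5],[v,v],.1275)[:,:2]@EX).round(4) if len(u) else q[v,a+15])
E
```

```text
w2 222 [] [248 231 100]
w2 232 [] [248 229 100]
w2 242 [] [249 230 103]
w2 252 [] [248 229  98]
w1 182 [] [179 136  97]
w1 190 [] [183 137  99]
w1 198 [] [181 140  99]
w1 204 [] [182 138  97]
```

```bash
python3 - <<'E'
from h import *
for f,ys,a,b in(("w2",(222,232,242,252),215,245),("w1",(182,190,198,204),248,268)):
  q=cv2.imread(f"pics/{f}.png")[...,::-1].astype(int)
  m=np.load(f"pics/{f}m.npy",allow_pickle=True).item()
  for v in ys:
    s=q[v,a:b]; u=np.nonzero((s[:,0]-s[:,2]>100)&(s[:,1]-s[:,2]>70))[0]+a
    print(f,v,u,(plane(m,[u.min()-.5,u.max()+.5],[v,v],.1275)[:,:2]@EX).round(4) if len(u) else q[v,a:b:4].tolist())
E
```

```text
w2 222 [226 227 228 229 230 231 232 233] [0.5152 0.5196]
w2 232 [227 228 229 230 231 232 233 234] [0.5155 0.5199]
w2 242 [227 228 229 230 231 232 233 234] [0.5153 0.5197]
w2 252 [228 229 230 231 232 233 234] [0.5156 0.5194]
w1 182 [254 255 256 257 258 259] [0.576  0.5806]
w1 190 [254 255 256 257 258 259] [0.5759 0.5806]
w1 198 [254 255 256 257 258 259] [0.5758 0.5805]
w1 204 [254 255 256 257 258 259] [0.5757 0.5804]
```

```bash
python3 -m crank '[{"dp":[0,-0.0036,0],"delta_rot":[0,0,0],"fingers":-1},{"dp":[0,-0.0036,0],"delta_rot":[0,0,0],"fingers":-1},{"dp":[0,0,0],"delta_rot":[0,0,0],"fingers":-1},{"dp":[0,0,0],"delta_rot":[0,0,0],"fingers":-1}]' 20
python3 -m crank '[{"dp":[0.006,0,0],"delta_rot":[0,0,0],"fingers":-1},{"dp":[0.006,0,0],"delta_rot":[0,0,0],"fingers":-1},{"dp":[0.006,0,0],"delta_rot":[0,0,0],"fingers":-1},{"dp":[0.006,0,0],"delta_rot":[0,0,0],"fingers":-1},{"dp":[0,0,0],"delta_rot":[0,0,0],"fingers":-1}]' 20
```

```text
t: 5.53
tcp_pos: [0.5415, -0.1378, 0.2228]
tool_rot: [0.698, 0.716, 0.002, 0.003]
force: [5.0, 2.5, 1.1]
finger_gap: 0.181
gripper_force: 29.9
t: 5.95
tcp_pos: [0.5445, -0.1352, 0.2232]
tool_rot: [0.697, 0.717, -0.002, 0.013]
force: [7.2, -26.1, -8.4]
finger_gap: 0.181
gripper_force: 28.6
```

The pads stick under full grip. I'll relieve the side load, then ease the fingers just clear so only the +x pad carries the spring.

```bash
python3 -m crank '[{"dp":[-0.009,0,0],"delta_rot":[0,0,0],"fingers":-1},{"dp":[-0.009,0,0],"delta_rot":[0,0,0],"fingers":-1},{"dp":[0,0,0],"delta_rot":[0,0,0],"fingers":-1}]'
python3 -m crank '[{"dp":[0,0,0],"delta_rot":[0,0,0],"fingers":-0.62},{"dp":[0,0,0],"delta_rot":[0,0,0],"fingers":-0.62},{"dp":[0,0,0],"delta_rot":[0,0,0],"fingers":-0.62}]'
```

```text
t: 6.2
tcp_pos: [0.5423, -0.1366, 0.223]
tool_rot: [0.699, 0.716, 0.002, 0.005]
force: [7.1, -0.3, 0.5]
finger_gap: 0.181
gripper_force: 29.6
t: 6.45
tcp_pos: [0.5422, -0.1365, 0.223]
tool_rot: [0.698, 0.716, 0.002, 0.005]
force: [6.1, -1.4, -0.4]
finger_gap: 0.19
gripper_force: 3.0
```

```bash
python3 -m crank '[{"dp":[0.006,0,0],"delta_rot":[0,0,0],"fingers":-0.62},{"dp":[0.006,0,0],"delta_rot":[0,0,0],"fingers":-0.62},{"dp":[0.006,0,0],"delta_rot":[0,0,0],"fingers":-0.62},{"dp":[0.006,0,0],"delta_rot":[0,0,0],"fingers":-0.62},{"dp":[0.006,0,0],"delta_rot":[0,0,0],"fingers":-0.62},{"dp":[0.006,0,0],"delta_rot":[0,0,0],"fingers":-0.62},{"dp":[0,0,0],"delta_rot":[0,0,0],"fingers":-0.62},{"dp":[0,0,0],"delta_rot":[0,0,0],"fingers":-0.62}]'
```

```text
t: 7.12
tcp_pos: [0.5421, -0.1185, 0.2232]
tool_rot: [0.698, 0.716, 0.002, 0.005]
force: [6.2, -1.5, 1.0]
finger_gap: 0.192
gripper_force: 3.2
```

```bash
python3 -m crank '[{"dp":[0.006,0,0],"delta_rot":[0,0,0],"fingers":-0.62},{"dp":[0.006,0,0],"delta_rot":[0,0,0],"fingers":-0.62},{"dp":[0.006,0,0],"delta_rot":[0,0,0],"fingers":-0.62},{"dp":[0.006,0,0],"delta_rot":[0,0,0],"fingers":-0.62},{"dp":[0.006,0,0],"delta_rot":[0,0,0],"fingers":-0.62},{"dp":[0.006,0,0],"delta_rot":[0,0,0],"fingers":-0.62},{"dp":[0.006,0,0],"delta_rot":[0,0,0],"fingers":-0.62},{"dp":[0.006,0,0],"delta_rot":[0,0,0],"fingers":-0.62},{"dp":[0.006,0,0],"delta_rot":[0,0,0],"fingers":-0.62},{"dp":[0.006,0,0],"delta_rot":[0,0,0],"fingers":-0.62},{"dp":[0,0,0],"delta_rot":[0,0,0],"fingers":-0.62},{"dp":[0,0,0],"delta_rot":[0,0,0],"fingers":-0.62}]'
python3 - <<'E'
from h import *
from station import manip
m=manip.camera_model("wrist")
p,d=manip.snapshot("wrist");cv2.imwrite("pics/w3.png",p[...,::-1])
np.save("pics/w3m.npy",m,allow_pickle=True)
E
```

```text
t: 8.12
tcp_pos: [0.5417, -0.0892, 0.2232]
tool_rot: [0.698, 0.716, 0.002, 0.006]
force: [6.5, -4.8, 0.4]
finger_gap: 0.186
gripper_force: 3.7
```

View pics/w3.png

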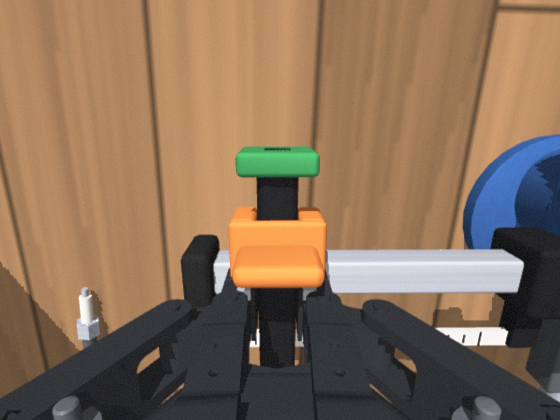

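The fingers are now pushing the lever, at -4.8 N. The lever at (277,230) still has a gap to the cap at (277,162), so I'll continue.

```bash
python3 -m crank '[{"dp":[0.005,0,0],"delta_rot":[0,0,0],"fingers":-0.62},{"dp":[0.005,0,0],"delta_rot":[0,0,0],"fingers":-0.62},{"dp":[0.005,0,0],"delta_rot":[0,0,0],"fingers":-0.62},{"dp":[0.005,0,0],"delta_rot":[0,0,0],"fingers":-0.62},{"dp":[0.005,0,0],"delta_rot":[0,0,0],"fingers":-0.62},{"dp":[0.005,0,0],"delta_rot":[0,0,0],"fingers":-0.62},{"dp":[0,0,0],"delta_rot":[0,0,0],"fingers":-0.62}]'
python3 -m crank '[{"dp":[0.003,0,0],"delta_rot":[0,0,0],"fingers":-0.62},{"dp":[0,0,0],"delta_rot":[0,0,0],"fingers":-0.62}]'

```

```text
t: 8.75
tcp_pos: [0.5414, -0.0742, 0.2232]
tool_rot: [0.698, 0.716, 0.002, 0.006]
force: [6.3, -4.8, -1.5]
finger_gap: 0.186
gripper_force: 3.7
t: 8.92
tcp_pos: [0.5415, -0.0735, 0.2232]
tool_rot: [0.698, 0.716, 0.002, 0.007]
force: [6.1, -7.9, -0.3]
finger_gap: 0.186
gripper_force: 5.5
```

Force is rising, so the lever is probably at the stop. I'll push a little more to confirm.

```bash
python3 -m crank '[{"dp":[0.003,0,0],"delta_rot":[0,0,0],"fingers":-0.62},{"dp":[0.003,0,0],"delta_rot":[0,0,0],"fingers":-0.62},{"dp":[0,0,0],"delta_rot":[0,0,0],"fingers":-0.62},{"dp":[0,0,0],"delta_rot":[0,0,0],"fingers":-0.62}]'
python3 -m crank '[{"dp":[0,0,0],"delta_rot":[0,0,0],"fingers":-1},{"dp":[0,0,0],"delta_rot":[0,0,0],"fingers":-1},{"dp":[0,0,0],"delta_rot":[0,0,0],"fingers":-1},{"dp":[0,0,0],"delta_rot":[0,0,0],"fingers":-1}]' 20
python3 - <<'E'
from h import *
from station import manip
m=manip.camera_model("wrist")
p,d=manip.snapshot("wrist");cv2.imwrite("pics/w4.png",p[...,::-1])
np.save("pics/w4m.npy",m,allow_pickle=True)
p,d=manip.snapshot("top");cv2.imwrite("pics/t4.png",cv2.resize(p[150:265,265:365,::-1],None,fx=5,fy=5,interpolation=cv2.INTER_CUBIC))
E
```

```text
t: 9.25
tcp_pos: [0.5423, -0.0731, 0.2233]
tool_rot: [0.697, 0.717, 0.0, 0.009]
force: [6.3, -16.1, -3.1]
finger_gap: 0.192
gripper_force: 10.3
t: 9.58
tcp_pos: [0.5424, -0.0731, 0.2234]
tool_rot: [0.697, 0.717, 0.001, 0.009]
force: [7.8, -15.5, -3.4]
finger_gap: 0.182
gripper_force: 24.0
```

View pics/w4.png

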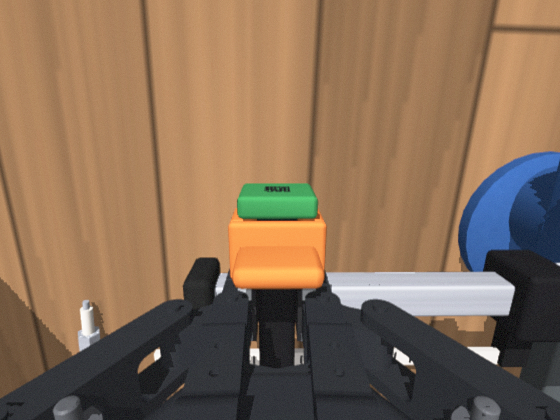

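View pics/t4.png

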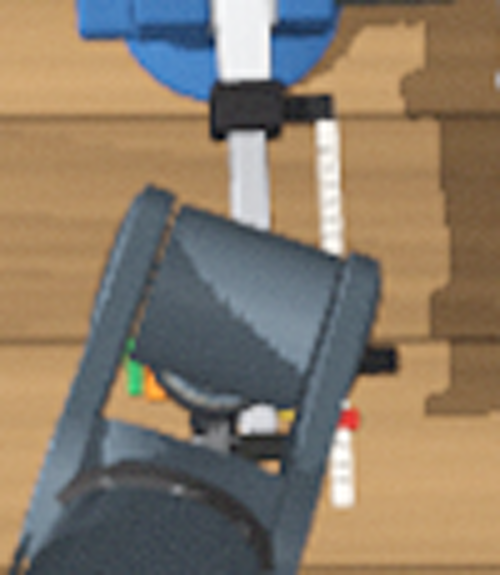

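```bash
python3 - <<'E'
from h import *
from station import manip
for f,vs in(("w1",(40,44,48)),("w3",(153,157)),("w4",(188,192,196))):
  p=cv2.imread(f"pics/{f}.png")[...,::-1].copy();m=np.load(f"pics/{f}m.npy",allow_pickle=True).item();G=masks(p)["green"]
  for v in vs:
    u=np.nonzero(G[v,220:340])[0]+220;P=plane(m,[u.min()-.5,u.max()+.5],[v,v],.180)[:,:2];print(f,v,u.min(),u.max(),P.round(4).tolist(),(P@EX).mean().round(4))
m=manip.camera_model("top")
t=lambda x,y,z:(plane(m,[265+x/5-.5],[150+y/5-.5],z)[0,:2]@EX).round(4)
print("ptr",t(287,415,.127),"clip",t(349,419,.130),"ptr0",t(297,306,.127),"clip0",t(342,420,.13))
E
```

```text
w1 40 268 321 [[0.5896, -0.0297], [0.6188, -0.0288]] 0.6033
w1 44 268 320 [[0.5897, -0.0316], [0.6184, -0.0308]] 0.603
w1 48 268 320 [[0.5897, -0.0336], [0.6186, -0.0328]] 0.6031
w3 153 238 316 [[0.5283, -0.0284], [0.5556, -0.0277]] 0.541
w3 157 237 318 [[0.5279, -0.0297], [0.5564, -0.029]] 0.5412
w4 188 243 310 [[0.5306, -0.0249], [0.5549, -0.0243]] 0.542
w4 192 241 312 [[0.5299, -0.0264], [0.5557, -0.0258]] 0.542
w4 196 239 314 [[0.5292, -0.0279], [0.5566, -0.0272]] 0.542
ptr 0.5155 clip 0.5119 ptr0 0.5775 clip0 0.5114
```

The lever is against the cap, and the pointer is about 3 mm short of the clip's middle. I'll draw it that much further out.

```bash
python3 -m crank '[{"dp":[0,-0.003,0],"delta_rot":[0,0,0],"fingers":-1},{"dp":[0,-0.003,0],"delta_rot":[0,0,0],"fingers":-1},{"dp":[0,0,0],"delta_rot":[0,0,0],"fingers":-1},{"dp":[0,0,0],"delta_rot":[0,0,0],"fingers":-1},{"dp":[0,0,0],"delta_rot":[0,0,0],"fingers":-1},{"dp":[0,0,0],"delta_rot":[0,0,0],"fingers":-1}]'
python3 - <<'E'
from h import *
from station import manip
m=manip.camera_model("wrist");p,d=manip.snapshot("wrist");G=masks(p)["green"]
for v in(188,192,196):
    u=np.nonzero(G[v,220:340])[0]+220;P=plane(m,[u.min()-.5,u.max()+.5],[v,v],.180)[:,:2];print(v,u.min(),u.max(),(P@EX).mean().round(4))
cv2.imwrite("pics/w5.png",p[...,::-1])
p,d=manip.snapshot("top");cv2.imwrite("pics/t5.png",cv2.resize(p[215:250,300:350,::-1],None,fx=10,fy=10,interpolation=cv2.INTER_CUBIC))
E
```

```text
t: 10.18
tcp_pos: [0.5393, -0.0732, 0.2234]
tool_rot: [0.697, 0.717, 0.001, 0.009]
force: [6.7, -16.1, -2.7]
finger_gap: 0.181
gripper_force: 25.0
188 243 311 0.5391
192 241 312 0.5389
196 239 314 0.5389
```

View pics/t5.png

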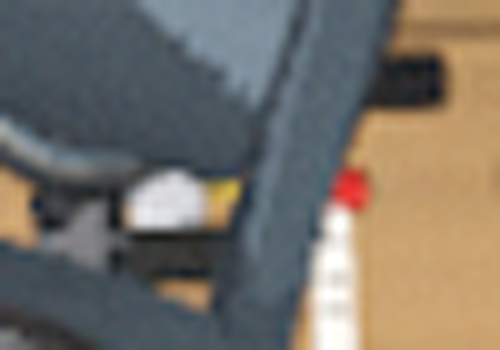

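View pics/w5.png

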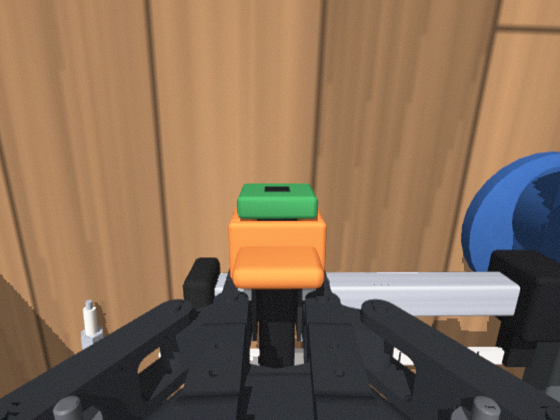

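The pointer at (222,188) lines up with the clip at (350,189). The cap centre reads 0.539, which is the target. The lever is closed against the cap, the grip is firm and the leg is still, so I'm handing in.

```bash
python3 -c "
from station import manip
print(manip.sign_off())"
```

```text
the job is handed in; nothing more can be done
None
```

Handed in at about 10 s, arm still gripping the black handle: pointer within about 1 mm of the red clip's middle by camera, orange cam lever closed against the green cap, loose tools and parts not touched; while sliding the lever I eased the grip so only the +x pad held the leg, and it stayed within about 3 mm of the mark.

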